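Sweep the chestnuts off the board into the baking tin

TASK

Sweep all five chestnuts along the railed board with the fingertips and push them off its open end into the baking tin that stands there. Do not pick any chestnut up, and leave the tin, the lidded tub, the bowl, the jar and the spoon where they are.

Things in the scene. Friction and masses are not known exactly. Their poses are not given: they have to be found in the camera images.
- chestnut1: A brown chestnut: a flat-bottomed dome with a small blunt point on top, 30 mm across and 21 mm high, about 14 g, loose, lying flat side down on the board; five alike. Origin on its axis 10 mm above the flat side (so 10 mm above the board's top); z is its axis, up at the start.
- chestnut2: A brown chestnut: a flat-bottomed dome with a small blunt point on top, 30 mm across and 21 mm high, about 14 g, loose, lying flat side down on the board; five alike. Origin on its axis 10 mm above the flat side (so 10 mm above the board's top); z is its axis, up at the start.
- chestnut3: A brown chestnut: a flat-bottomed dome with a small blunt point on top, 30 mm across and 21 mm high, about 14 g, loose, lying flat side down on the board; five alike. Origin on its axis 10 mm above the flat side (so 10 mm above the board's top); z is its axis, up at the start.
- chestnut4: A brown chestnut: a flat-bottomed dome with a small blunt point on top, 30 mm across and 21 mm high, about 14 g, loose, lying flat side down on the board; five alike. Origin on its axis 10 mm above the flat side (so 10 mm above the board's top); z is its axis, up at the start.
- chestnut5: A brown chestnut: a flat-bottomed dome with a small blunt point on top, 30 mm across and 21 mm high, about 14 g, loose, lying flat side down on the board; five alike. Origin on its axis 10 mm above the flat side (so 10 mm above the board's top); z is its axis, up at the start.
- board: Fixed wooden board on feet, 154 mm wide (its x) and 360 mm long (its y), its top face 50 mm above the counter. A rail 12 mm wide and 12 mm high runs along each long side, leaving a clear lane 130 mm wide (65 mm either side of the middle); both ends have no rail. Origin at the middle of the board at counter height; z up.
- tin: Open aluminium baking tin standing on the counter against one end of the board (either its +y or its -y end), its rim 8 mm below the board's top. Outside 170 mm along its x (across the board), 130 mm along its y, 42 mm high, walls 3 mm, about 0.45 kg, loose. Origin at the centre of its underside; z up.
- tub: White lidded plastic tub (closed), 168 x 130 mm (x, y) and 62 mm high with a low moulded grip ridge on the lid (67 mm in all), loose, standing against the other end of the board, so it stands 12 mm above the board's top there. Origin at the centre of its underside. A bystander.
- bowl: White ceramic bowl, 110 mm across the rim, 50 mm high, beyond the board's far (+x) long side. Origin at the centre of its underside. A bystander.
- jar: Small glass jar with a steel lid, 44 mm across, 75 mm high, beyond the board's far (+x) long side. Origin at the centre of its underside. A bystander.
- spoon: Spoon, 200 mm long (its x), lying on the counter beyond the board's far side. Origin near the middle of its underside. A bystander.

How it is judged:
By the outcome, as a careful person would: the job done as asked, in the order asked, and still so for the second after the job is handed in, with the robot touching nothing.
It also fails if it takes over 61 s, if anything falls off the work surface, if the arm or the gripper's body presses on something with over 40 N, if the wrist force passes 120 N, or if a joint passes its speed limit or range.

ROBOT

A 6-joint arm with a two-finger parallel gripper is mounted at the origin on the work surface. World frame = base frame: x ahead of the robot, y to its left, z up, the work surface at z = 0. Lengths are in m, angles in degrees, forces in N, time in s.
With the tool pointing down it reaches from about 0.4 to 0.825 m from the base axis. Payload 7 kg.
Tool frame: the origin (TCP) lies at the very end of the fingers, on their centre line; the grasp point (between the pads) lies 19 mm behind it (ctrl.grip_point_offset is the distance from the TCP to the grasp point, in m); x points along the fingers, z is the direction in which the jaws open and shut, and the axes are right-handed (so a half turn about x gives the same grasp; the last joint's range is limited). The gripper opens to 88 mm and grips with 3 to 60 N. Pads are 19 mm wide; open, the fingers measure 130 mm over their backs; the gripper's body (78 mm by 193 mm) begins 47 mm behind the grasp point.
Start: joints at [-47.435, 20.546, 0.682, 0, -70.136, -16.507], TCP at [0.296, -0.606, 0.227] pointing down, gripper open.
Joint ranges: [-176.03, 176.03], [-82.01, 121.73], [-58.28, 71.71], [-173.87, 95.51], [-174.79, -0.11], [-173.66, 173.66]. Speed limits (degrees/s): [136.94, 136.94, 172.46, 180, 180, 180].

INTERFACE

Orientations are given as [roll, pitch, yaw] about the fixed x, y, z axes, in that order (R = Rz(yaw) Ry(pitch) Rx(roll)).
In Python, from plant import get_obs, snapshot, calibration, close_job, ctrl gives the robot as it stands.
- The arm moves only by the tool move_arm, never from a script. Its argument "commands" is a list that holds one entry, the list of rows, each a list of 4 numbers: the shift along the tool's x, y, z in cm, then the turn about the tool's x in rad. In form: [[[dx, dy, dz, spin], ...]]. A call has 1 to 8 rows; each row shifts and turns the commanded pose from where the row before left it, along the tool's axes as they then stand; what a row does not reach is not made up. A row lasts 1/10 s, in which the tool goes at most 50 mm and 8.59 degrees, less where a joint would pass 70% of its speed; a pose out of reach is approached as far as the arm can. A call with a gripper value outside its range is refused whole. "jaw" is the finger opening in cm, from 0 to 8.76, set as the call begins (left out, the last holds). The fingers move at their own pace and stop on an object; the grip force is fixed at half the most. Time passes only in rows, so rows that do not move let the fingers close. It gives the time, the measured TCP pose, the force and the opening at its end, in the units of the state.
- get_obs(): the state, without advancing time (a new reading comes with each control period).
- snapshot(name): name is "side" or "top" or "wrist"; returns (picture, depth): 384x512x3 uint8, red, green, blue; 384x512 float32, m along the optical axis (not along the pixel's ray), 0 where there is no reading.
- calibration(name): a dict with "mtx" (3x3 intrinsics, pixels), "T" (4x4, takes a point from camera to world coordinates); the wrist camera has in their place "tool_from_camera" (4x4, takes a point from camera to tool coordinates, whose origin is the TCP and whose axes are the tool frame's). Camera axes: x right, y up, looking along -z (the intrinsics and any distortion apply to the point x, -y, -z); pixel columns grow to the right and rows downward; lengths in m; the calibration is good to about 2 mm. A picture is of the moment at which its call begins: read the wrist's pose just before it. calibration takes no time and is no camera call.
- close_job(): hands the job in, once; it reports no verdict.
The state is a dict: "clock": time; "joint_pos": joint angles; "qvel": joint speeds; "tau": joint torques, N m; "tool_pos": TCP position; "orientation": TCP orientation; "force": force on the tool from outside, world axes, zero at the start; "moment": the same for the moment, N m; "opening": finger opening in m.
Only numpy, scipy, OpenCV 4.12 (cv2) and the standard library are available. Lean on these libraries where they do the work, as an engineer would, in place of code of your own. Each camera call takes 0.05 s, during which the arm holds its last target. There are 200 camera calls.

## Working session

There is one attempt and no reset: what is moved stays moved. The work goes in short steps, Python scripts to look and compute and a tool call to move; the robot and the scene stay as the last step left them, time stands still between calls to the robot, and variables do not carry over. Pictures are saved under pics/ and viewed, about 8 in all and at most 12, crops included, and the job is handed in when it is done.

Besides the shell and the picture viewer there is one more tool, called in YAML: its name, and indented under it one key for each argument. move_arm: Moves the arm, as the interface text tells. Its arguments: {"type":"object","properties":{"commands":{"type":"array"},"jaw":{"type":"number"}},"required":["commands"]}

```bash
mkdir -p pics; cat > h.py <<'E'
import numpy as np, cv2
from plant import get_obs, snapshot, calibration, close_job, ctrl
def world(name,u,v,d,c=None):
    c=c or calibration(name); K=np.array(c["mtx"])
    x=(u-K[0,2])/K[0,0]*d; y=(v-K[1,2])/K[1,1]*d
    return (np.array(c["T"])@np.array([x,-y,-d,1]))[:3]
def shot(name,f):
    p,d=snapshot(name); cv2.imwrite(f"pics/{f}.png",p[:,:,::-1]); np.save(f"pics/{f}.npy",d); return p,d
E
python3 - <<'E'
from h import *
print(get_obs()); print({k:v for k,v in calibration("top").items()})
shot("top","top0")
p=cv2.imread("pics/top0.png"); cv2.imwrite("pics/top0b.png",cv2.resize(p,(800,600)))
E
```

```text
{'clock': 0.0, 'joint_pos': array([-4.74357760e+01,  2.05928685e+01,  6.33086445e-01, -2.05525987e-02,
       -7.01361524e+01, -1.65045859e+01]), 'qvel': array([-0.03010051,  0.09388376, -0.10153193,  0.17767643,  0.02194507,
       -0.01221959]), 'tau': array([-1.24684384e-04, -5.82724643e+01,  2.93055296e+01,  6.99744165e+00,
        6.64417574e-03, -1.48662589e-04]), 'tool_pos': array([ 0.29626384, -0.60595321,  0.22559993]), 'orientation': array([  5.11949015,  89.90213863, 121.17212862]), 'force': array([-0.14388555,  0.84689408, -0.34828135]), 'moment': array([0.03001937, 0.05444456, 0.01306402]), 'opening': 0.08779002380579938}
{'mtx': array([[359.10663229,   0.        , 259.65839316],
       [  0.        , 359.10663229, 194.16815504],
       [  0.        ,   0.        ,   1.        ]]), 'T': array([[ 0.0090254 ,  0.99777105, -0.06611707,  0.57576795],
       [-0.99948681,  0.0069691 , -0.03126576, -0.00348162],
       [-0.0307353 ,  0.06636532,  0.99732191,  0.80177154],
       [ 0.        ,  0.        ,  0.        ,  1.        ]])}
```

View pics/top0b.png

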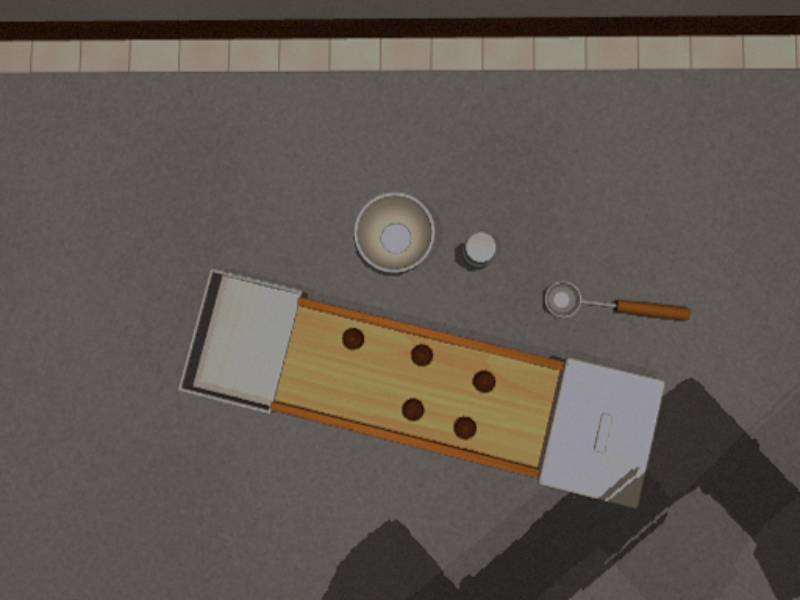

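The tin is at the left (+y) end of the board and the tub at the right. The five chestnuts are at (353,338), (422,355), (484,381), (413,409) and (465,428). The rail ends are at (300,300), (563,365), (272,405) and (540,475).

```bash
cat >> h.py <<'E'
def plane(name,u,v,z):
    c=calibration(name); o=np.array(c["T"])[:3,3]; r=world(name,u,v,1,c)-o
    return o+r*(z-o[2])/r[2]
E
python3 - <<'E'
from h import *
d=np.load("pics/top0.npy"); s=.64
for n,pts,z in [("rail",[(300,300),(563,365),(272,405),(540,475)],.062),("tin",[(212,271),(302,292),(181,389),(270,411)],.042),("tub",[(567,359),(664,381),(541,484),(637,506)],.062),("nut",[(353,338),(422,355),(484,381),(413,409),(465,428)],.062)]:
    for u,v in pts:
        U,V=u*s,v*s
        print(n,plane("top",U,V,z).round(4),world("top",U,V,d[round(V),round(U)]).round(4))
rail=np.array([plane("top",u*s,v*s,.062) for u,v in [(300,300),(563,365),(272,405),(540,475)]])
c=rail.mean(0)[:2]; e=(rail[0]+rail[2]-rail[1]-rail[3])[:2]; e/=np.linalg.norm(e); n=np.array([e[1],-e[0]])
print("c",c,"yaw of +y dir",np.degrees(np.arctan2(e[1],e[0])),np.linalg.norm(rail[0]-rail[1]),np.linalg.norm(rail[0]-rail[2]))
for u,v in [(353,338),(422,355),(484,381),(413,409),(465,428)]:
    q=plane("top",u*s,v*s,.062)[:2]-c; print("x %.3f y %.3f"%(q@n,q@e))
for x,y in [(0,-.18),(0,.18),(.03,-.14),(-.03,-.14),(.03,.2),(-.03,.2)]: print(x,y,c+n*x+e*y)
E
```

```text
rail [0.6283 0.1604 0.062 ] [0.6285 0.1608 0.0604]
rail [ 0.5459 -0.1858  0.062 ] [ 0.5458 -0.1861  0.0607]
rail [0.4896 0.1945 0.062 ] [0.4898 0.194  0.0638]
rail [ 0.4048 -0.1551  0.062 ] [ 0.4047 -0.1552  0.0617]
tin [0.669  0.2877 0.042 ] [0.6688 0.2871 0.0436]
tin [0.6408 0.1624 0.042 ] [0.6412 0.1636 0.0364]
tin [0.5073 0.3252 0.042 ] [0.5074 0.3243 0.0441]
tin [0.4792 0.2024 0.042 ] [0.4791 0.2026 0.0414]
tub [ 0.5537 -0.191   0.062 ] [ 0.5537 -0.1911  0.0616]
tub [ 0.5267 -0.315   0.062 ] [ 0.5226 -0.3405  0.0014]
tub [ 0.3935 -0.1563  0.062 ] [ 0.3926 -0.157   0.0585]
tub [ 0.368  -0.2777  0.062 ] [ 0.3503 -0.3009 -0.0007]
nut [0.5785 0.0889 0.062 ] [0.5785 0.0877 0.0718]
nut [ 0.5571 -0.0023  0.062 ] [ 0.5573 -0.0023  0.0723]
nut [ 0.5241 -0.0834  0.062 ] [ 0.5247 -0.0824  0.0712]
nut [0.4867 0.009  0.062 ] [0.4881 0.0088 0.0733]
nut [ 0.4632 -0.0588  0.062 ] [ 0.465  -0.0579  0.0742]
c [0.51715701 0.00352438] yaw of +y dir 76.48483222733316 0.355889299774702 0.14287529947750108
x 0.040 y 0.097
x 0.040 y 0.004
x 0.027 y -0.083
x -0.031 y -0.002
x -0.038 y -0.073
0 -0.18 [ 0.47509052 -0.17149107]
0 0.18 [0.55922351 0.17853984]
0.03 -0.14 [ 0.51360787 -0.13960983]
-0.03 -0.14 [ 0.45526938 -0.12558767]
0.03 0.2 [0.59306681 0.19097492]
-0.03 0.2 [0.53472833 0.20499708]
```

```bash
cat >> h.py <<'E'
from scipy.spatial.transform import Rotation as Ro
C=np.array([.5170,.0037]); A=np.radians(76.5); E=np.array([np.cos(A),np.sin(A)]); N=np.array([E[1],-E[0]])
def plan(x,y,z):
    o=get_obs(); R=Ro.from_euler("xyz",o["orientation"],degrees=True).as_matrix(); p=o["tool_pos"]
    q=p[:2]-C; print("t %.2f now board x %.4f y %.4f z %.4f"%(o["clock"],q@N,q@E,p[2]),"F",o["force"].round(1),"open",round(o["opening"],4),"j",o["joint_pos"].round(0))
    zt=R[:2,2]; 
    for s in (1,-1):
        t=s*N; f=np.arctan2(zt[0]*t[1]-zt[1]*t[0],zt@t)  # world rotation about +z
        print("spin about tool x to put z along %+d N: %.4f"%(s,f*np.sign(R[2,0])))
    d=np.append(C+N*x+E*y,z)-p
    print("tool shift cm",(R.T@d*100).round(2)); print("R\n",R.round(3))
E
python3 -c "
from h import *
plan(.033,.06,.10)"
```

```text
t 0.05 now board x -0.0723 y -0.6443 z 0.2257 F [-0.5 -0.3  0.3] open 0.0873 j [-47.  21.   1.  -0. -70. -17.]
spin about tool x to put z along +1 N: 2.2611
spin about tool x to put z along -1 N: -0.8805
tool shift cm [ 12.64 -52.97  47.58]
R
 [[-0.001 -0.898 -0.439]
 [ 0.001 -0.439  0.898]
 [-1.     0.     0.002]]
```

move_arm:
  commands:
    - [[0.5, -3.31, 2.97, 0], [0.5, -3.31, 2.97, 0], [0.5, -3.31, 2.97, 0], [0.5, -3.31, 2.97, 0], [0.5, -3.31, 2.97, 0], [0.5, -3.31, 2.97, 0], [0.5, -3.31, 2.97, 0], [0.5, -3.31, 2.97, 0]]
  jaw: 1.8

```text
clock: 0.85
tool_pos: [0.43, -0.2748, 0.1861]
orientation: [32.9, 90.0, 149.0]
force: [1.7, 0.4, 0.5]
opening: 0.0296
```

move_arm:
  commands:
    - [[0.5, -3.31, 2.97, 0], [0.5, -3.31, 2.97, 0], [0.5, -3.31, 2.97, 0], [0.5, -3.31, 2.97, 0], [0.5, -3.31, 2.97, 0], [0.5, -3.31, 2.97, 0], [0.5, -3.31, 2.97, 0], [0.5, -3.31, 2.97, 0]]

```text
clock: 1.65
tool_pos: [0.5636, 0.055, 0.146]
orientation: [78.0, 90.0, -166.0]
force: [2.0, 0.1, -0.3]
opening: 0.0177
```

move_arm:
  commands:
    - [[0, 0, 0, -0.147], [0, 0, 0, -0.147], [0, 0, 0, -0.147], [0, 0, 0, -0.147], [0, 0, 0, -0.147], [0, 0, 0, -0.145], [0, 0, 0, 0], [0, 0, 0, 0]]

```text
clock: 2.45
tool_pos: [0.5633, 0.0531, 0.1462]
orientation: [29.5, 90.0, -164.3]
force: [0.6, -0.8, -0.7]
opening: 0.0178
```

```bash
python3 -c "
from h import *
plan(.034,.055,.10)
shot('top','top1')
p=cv2.imread('pics/top1.png'); cv2.imwrite('pics/top1b.png',cv2.resize(p[150:320,100:440],(800,400)))"
```

```text
t 2.45 now board x 0.0335 y 0.0588 z 0.1462 F [ 0.6 -0.8 -0.7] open 0.0178 j [ 25.  14. -20.  -0. -56. -39.]
spin about tool x to put z along +1 N: 3.1368
spin about tool x to put z along -1 N: -0.0048
tool shift cm [ 4.63  0.38 -0.06]
R
 [[-0.001 -0.238 -0.971]
 [-0.    -0.971  0.238]
 [-1.     0.     0.001]]
```

View pics/top1b.png

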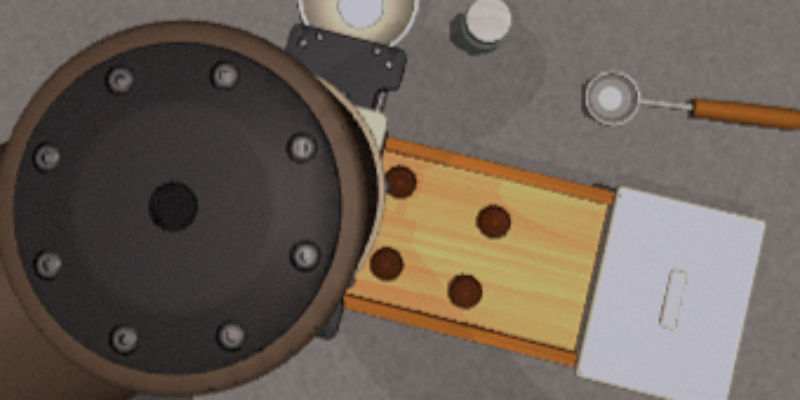

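Board, tub and the remaining four nuts are undisturbed and the jaws are aligned across the lane. Lowering behind nut 1 and pushing.

move_arm:
  commands:
    - [[2, 0, 0, 0], [2, 0, 0, 0], [2, 0, 0, 0], [1.5, 0, 0, 0], [1, 0, 0, 0], [0.5, 0, 0, 0], [0, 0, 0, 0]]

```text
clock: 3.2
tool_pos: [0.5633, 0.0531, 0.0562]
orientation: [39.6, 89.9, -153.9]
force: [0.5, -0.6, -0.4]
opening: 0.018
```

move_arm:
  commands:
    - [[0, -1, 0, 0], [0, -2, 0, 0], [0, -2, 0, 0], [0, -2, 0, 0], [0, -2, 0, 0], [0, -2, 0, 0], [0, -2, 0, 0], [0, -1.2, 0, 0]]

```text
clock: 4.0
tool_pos: [0.5972, 0.1935, 0.0564]
orientation: [-149.8, 90.0, 16.8]
force: [1.0, -0.1, 0.1]
opening: 0.0179
```

move_arm:
  commands:
    - [[0, 0, 0, 0], [2, 0, 0, 0]]

```text
clock: 4.2
tool_pos: [0.5984, 0.1925, 0.0386]
orientation: [-138.2, 89.8, 28.4]
force: [0.2, 0.4, 0.5]
opening: 0.0179
```

I got the sign wrong on that last row: it went 2 cm down instead of up, just inside the tin's edge. The force is near zero, so nothing was hit. I'll go straight up and check.

move_arm:
  commands:
    - [[-2, 0, 0, 0], [-3, 0, 0, 0], [-3, 0, 0, 0], [0, 2, 0, 0], [0, 4, 0, 0], [0, 4, 0, 0], [0, 4, 0, 0], [0, 4, 0, 0]]

```text
clock: 5.0
tool_pos: [0.5535, 0.0142, 0.1164]
orientation: [11.6, 90.0, 178.0]
force: [0.3, 0.1, 0.6]
opening: 0.018
```

move_arm:
  commands:
    - [[0, 4, 0, 0], [0, 2, 0, 0], [0, 0, 0, 0]]

```text
clock: 5.3
tool_pos: [0.539, -0.0449, 0.1164]
orientation: [14.1, 90.0, -179.6]
force: [1.0, 0.1, -0.2]
opening: 0.0177
```

```bash
python3 -c "
from h import *
plan(.034,-.04,.056)
shot('top','top2')
p=cv2.imread('pics/top2.png'); cv2.imwrite('pics/top2b.png',cv2.resize(p[150:320,100:440],(800,400)))"
```

```text
t 5.30 now board x 0.0328 y -0.0421 z 0.1164 F [ 1.   0.1 -0.2] open 0.0177 j [ 16.  14. -25.  -0. -52. -30.]
spin about tool x to put z along +1 N: 3.1376
spin about tool x to put z along -1 N: -0.0040
tool shift cm [ 6.04 -0.21 -0.13]
R
 [[-0.001 -0.237 -0.971]
 [-0.    -0.971  0.237]
 [-1.     0.     0.001]]
```

View pics/top2b.png

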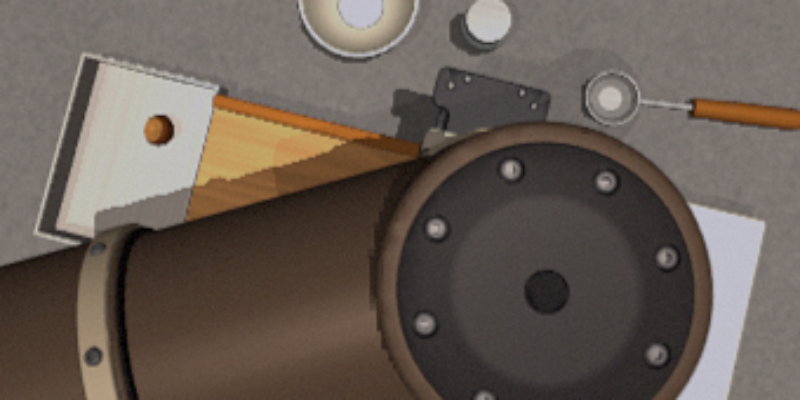

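Nut 1 is in the tin (crop 158,130), and the tin looks unmoved. Next is nut 2.

move_arm:
  commands:
    - [[2, 0, -0.1, 0], [2, 0, 0, 0], [1, 0, 0, 0], [0.6, 0, 0, 0], [0.4, 0, 0, 0], [0, -1, 0, 0], [0, -2, 0, 0], [0, -2.5, 0, 0]]

```text
clock: 6.15
tool_pos: [0.5551, 0.012, 0.0574]
orientation: [-152.1, 89.9, 14.4]
force: [0.2, -0.4, -0.3]
opening: 0.0184
```

move_arm:
  commands:
    - [[0, -2.5, 0, 0], [0, -2.5, 0, 0], [0, -2.5, 0, 0], [0, -2.5, 0, 0], [0, -2.5, 0, 0], [0, -2.5, 0, 0], [0, -2, 0, 0], [0, -1.7, 0, 0]]

```text
clock: 6.95
tool_pos: [0.5986, 0.1949, 0.0571]
orientation: [-136.6, 89.9, 30.0]
force: [-0.1, -1.3, 0.4]
opening: 0.0185
```

move_arm:
  commands:
    - [[0, 0, 0, 0], [-3, 0, 0, 0], [-3, 0, 0, 0], [0, 4, 0, 0], [0, 4, 0, 0], [0, 4, 0, 0], [0, 4, 0, 0], [0, 4, 0, 0]]

```text
clock: 7.75
tool_pos: [0.5505, -0.0033, 0.1168]
orientation: [-136.9, 90.0, 29.5]
force: [0.6, -0.7, 1.0]
opening: 0.0176
```

move_arm:
  commands:
    - [[0, 4, 0, 0], [0, 4, 0, 0], [0, 4, 0, 0], [0, 0, 0, 0]]

```text
clock: 8.15
tool_pos: [0.5213, -0.1219, 0.1167]
orientation: [19.7, 89.9, -174.1]
force: [0.6, -0.2, -0.5]
opening: 0.0176
```

```bash
python3 -c "
from h import *
plan(.031,-.12,.056)
shot('top','top3')
p=cv2.imread('pics/top3.png'); cv2.imwrite('pics/top3b.png',cv2.resize(p[150:320,100:440],(800,400)))"
```

```text
t 8.15 now board x 0.0335 y -0.1211 z 0.1167 F [ 0.6 -0.2 -0.5] open 0.0176 j [  8.  13. -25.  -0. -51. -22.]
spin about tool x to put z along +1 N: 3.1368
spin about tool x to put z along -1 N: -0.0048
tool shift cm [ 6.07 -0.11  0.25]
R
 [[-0.001 -0.238 -0.971]
 [-0.    -0.971  0.238]
 [-1.     0.     0.001]]
```

View pics/top3b.png

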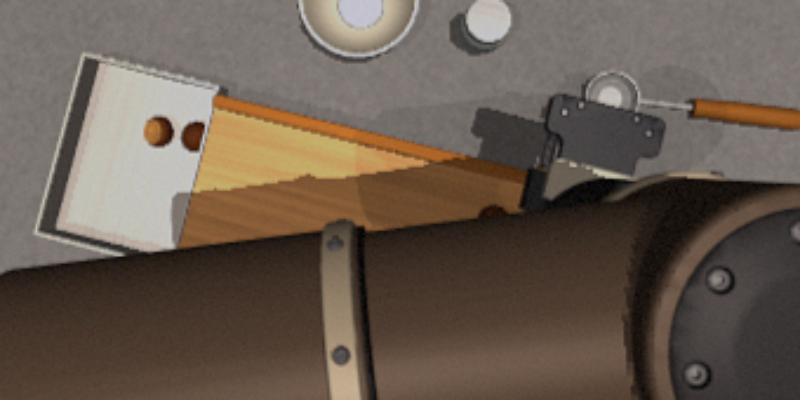

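Nuts 1 and 2 are in the tin (crop 158,132 and 193,137), the second close to the near wall. Next is nut 3, a little faster.

move_arm:
  commands:
    - [[2, 0, 0.3, 0], [2, 0, 0, 0], [1, 0, 0, 0], [0.6, 0, 0, 0], [0.4, 0, 0, 0], [0, -1, 0, 0], [0, -2, 0, 0], [0, -2.5, 0, 0]]

```text
clock: 9.0
tool_pos: [0.5339, -0.0632, 0.0573]
orientation: [-160.6, 89.9, 5.8]
force: [1.2, -0.1, 0.6]
opening: 0.0182
```

move_arm:
  commands:
    - [[0, -3, 0, 0], [0, -3, 0, 0], [0, -3, 0, 0], [0, -3, 0, 0], [0, -3, 0, 0], [0, -3, 0, 0], [0, -3, 0, 0], [0, -3, 0, 0]]

```text
clock: 9.8
tool_pos: [0.5899, 0.1716, 0.0575]
orientation: [-138.9, 89.9, 27.6]
force: [0.8, -0.3, 0.7]
opening: 0.0178
```

move_arm:
  commands:
    - [[0, -2.6, 0, 0], [0, 0, 0, 0], [-3, 0, 0, 0], [-3, 0, 0, 0], [0, 4, 3, 0], [0, 4, 2, 0], [0, 4, 1.5, 0], [0, 4, 0, 0]]

```text
clock: 10.6
tool_pos: [0.4927, 0.0533, 0.1174]
orientation: [-121.1, 89.9, 45.4]
force: [1.1, -0.4, -0.2]
opening: 0.0179
```

move_arm:
  commands:
    - [[0, 4, 0, 0], [0, 4, 0, 0], [0, 0, 0, 0]]

```text
clock: 10.9
tool_pos: [0.4742, -0.0266, 0.1171]
orientation: [-45.8, 90.0, 120.5]
force: [-0.4, 0.7, 0.6]
opening: 0.018
```

```bash
python3 -c "
from h import *
plan(-.033,-.038,.056)
shot('top','top4')
p=cv2.imread('pics/top4.png'); cv2.imwrite('pics/top4b.png',cv2.resize(p[150:320,100:440],(800,400)))"
```

```text
t 10.90 now board x -0.0345 y -0.0394 z 0.1171 F [-0.4  0.7  0.6] open 0.018 j [ 21.   8. -33.  -0. -50. -34.]
spin about tool x to put z along +1 N: 3.1378
spin about tool x to put z along -1 N: -0.0038
tool shift cm [ 6.11 -0.14 -0.15]
R
 [[-0.    -0.237 -0.971]
 [ 0.    -0.971  0.237]
 [-1.    -0.     0.   ]]
```

View pics/top4b.png

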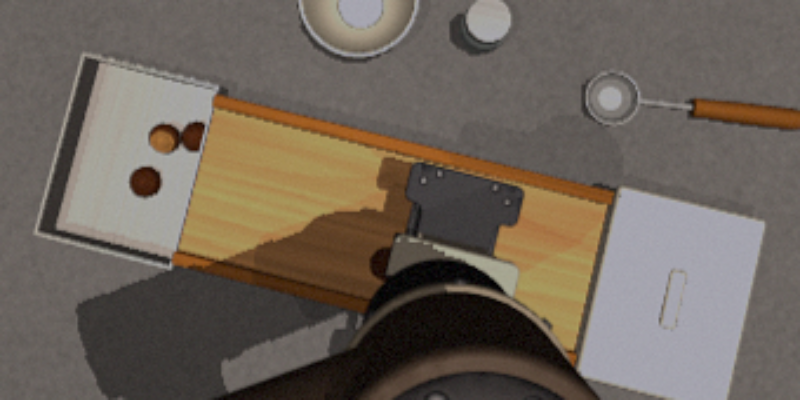

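Three nuts are in the tin and nut 4 is in place ahead of the fingers (crop 382,262). Shifting 2 mm away from the rail, then pushing nut 4.

move_arm:
  commands:
    - [[2, 0, -0.25, 0], [2, 0, 0, 0], [1, 0, 0, 0], [0.6, 0, 0, 0], [0.4, 0, 0, 0], [0, -1, 0, 0], [0, -2, 0, 0], [0, -2.5, 0, 0]]

```text
clock: 11.75
tool_pos: [0.492, 0.0303, 0.0573]
orientation: [-147.0, 89.9, 19.5]
force: [0.3, -0.1, -0.0]
opening: 0.0184
```

move_arm:
  commands:
    - [[0, -2.5, 0, 0], [0, -2.5, 0, 0], [0, -2.5, 0, 0], [0, -2.5, 0, 0], [0, -2.5, 0, 0], [0, -2.5, 0, 0], [0, -2, 0, 0], [0, -1.7, 0, 0]]

```text
clock: 12.55
tool_pos: [0.5356, 0.2131, 0.0571]
orientation: [-133.1, 89.9, 33.4]
force: [-0.2, -0.1, 0.3]
opening: 0.0182
```

move_arm:
  commands:
    - [[0, 0, 0, 0], [-3, 0, 0, 0], [-3, 0, 0, 0], [0, 4, 0, 0], [0, 4, 0, 0], [0, 4, 0, 0], [0, 4, 0, 0], [0, 4, 0, 0]]

```text
clock: 13.35
tool_pos: [0.4874, 0.0149, 0.1168]
orientation: [-110.3, 90.0, 56.1]
force: [0.6, -1.0, -0.5]
opening: 0.0178
```

move_arm:
  commands:
    - [[0, 4, 0, 0], [0, 4, 0, 0], [0, 3, 0, 0], [0, 0, 0, 0]]

```text
clock: 13.75
tool_pos: [0.4608, -0.0931, 0.1166]
orientation: [14.2, 90.0, -179.6]
force: [0.7, 0.1, 0.3]
opening: 0.018
```

```bash
python3 -c "
from h import *
plan(-.033,-.112,.056)
shot('top','top5')
p=cv2.imread('pics/top5.png'); cv2.imwrite('pics/top5b.png',cv2.resize(p[150:320,100:440],(800,400)))"
```

```text
t 13.75 now board x -0.0320 y -0.1073 z 0.1166 F [0.7 0.1 0.3] open 0.018 j [ 13.   7. -33.  -0. -50. -26.]
spin about tool x to put z along +1 N: 3.1373
spin about tool x to put z along -1 N: -0.0043
tool shift cm [6.06 0.47 0.09]
R
 [[-0.001 -0.238 -0.971]
 [-0.    -0.971  0.238]
 [-1.     0.     0.001]]
```

View pics/top5b.png

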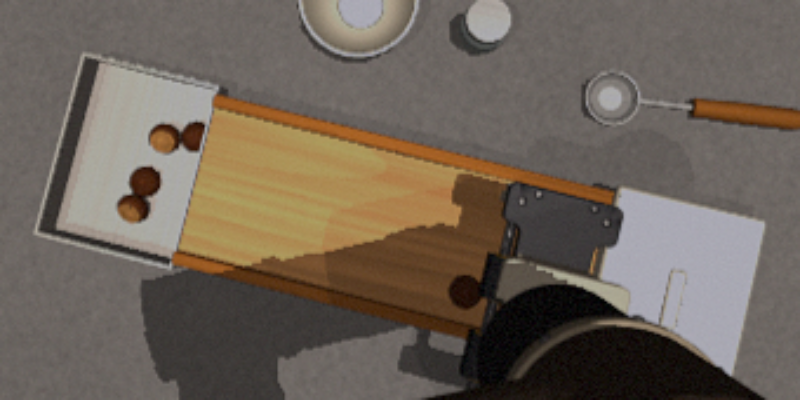

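Four nuts are in the tin. Now nut 5 (crop 466,291).

move_arm:
  commands:
    - [[2, 0.5, 0.1, 0], [2, 0, 0, 0], [1, 0, 0, 0], [0.6, 0, 0, 0], [0.4, 0, 0, 0], [0, -1, 0, 0], [0, -2, 0, 0], [0, -2.5, 0, 0]]

```text
clock: 14.6
tool_pos: [0.474, -0.0405, 0.0572]
orientation: [-155.9, 89.9, 10.6]
force: [0.5, -0.1, 0.3]
opening: 0.0177
```

move_arm:
  commands:
    - [[0, -3, 0, 0], [0, -3, 0, 0], [0, -3, 0, 0], [0, -3, 0, 0], [0, -3, 0, 0], [0, -3, 0, 0], [0, -3, 0, 0], [0, -2.5, 0, 0]]

```text
clock: 15.4
tool_pos: [0.529, 0.1897, 0.0574]
orientation: [-134.1, 89.9, 32.4]
force: [-0.2, -0.9, -0.5]
opening: 0.0182
```

move_arm:
  commands:
    - [[0, -2.2, 0, 0], [0, 0, 0, 0], [-3, 0, 0, 0], [-4, 0, 0, 0], [-3, 4, 0, 0], [0, 4, 0, 0], [0, 4, 0, 0], [0, 4, 0, 0]]

```text
clock: 16.2
tool_pos: [0.4953, 0.0515, 0.1571]
orientation: [-128.5, 90.0, 38.0]
force: [0.8, -1.0, -0.3]
opening: 0.0175
```

move_arm:
  commands:
    - [[0, 4, 0, 0], [0, 4, 0, 0], [0, 4, 0, 0], [0, 4, 0, 0], [0, 4, 0, 0], [0, 3, 0, 0], [0, 0, 0, 0], [0, 0, 0, 0]]

```text
clock: 17.0
tool_pos: [0.4418, -0.1714, 0.1566]
orientation: [-72.3, 90.0, 94.1]
force: [-0.4, -0.1, 0.4]
opening: 0.0181
```

```bash
python3 -c "
from h import *
o=get_obs(); print(o['clock'],o['tool_pos'],o['force'])
p,d=shot('top','top6'); shot('side','side6')
p=cv2.imread('pics/top6.png'); a=cv2.resize(p[150:320,100:440],(800,400))
q=cv2.imread('pics/top0.png'); diff=cv2.resize(cv2.absdiff(p,q)*2,(266,200))
s=cv2.resize(cv2.imread('pics/side6.png'),(266,200))
cv2.imwrite('pics/fin.png',np.vstack([a,np.hstack([diff,s,cv2.resize(p[165:270,110:250],(268,200))])]))"
```

```text
17.0 [ 0.44183555 -0.1713861   0.15664894] [-0.38257264 -0.13570539  0.35297012]
```

View pics/fin.png

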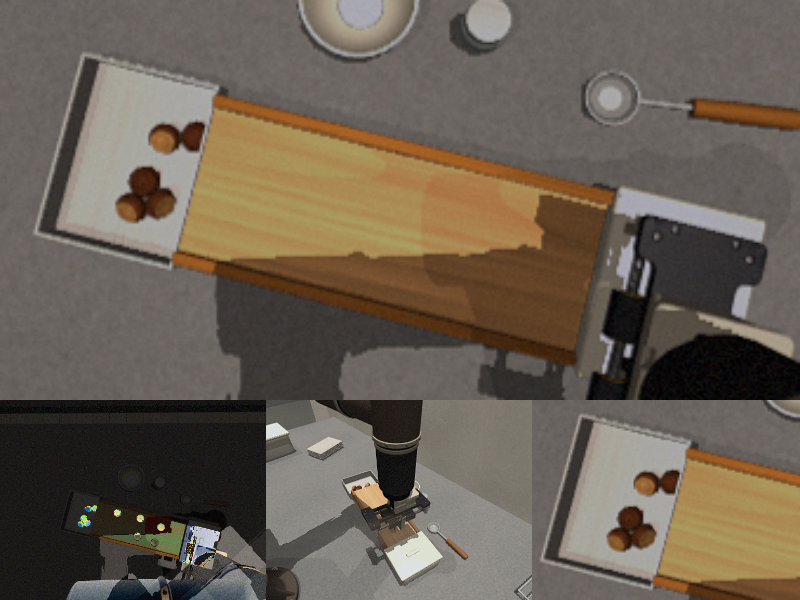

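```bash
python3 -c "
from h import *
d=np.load('pics/top6.npy')
for u,v in [(165,138),(192,137),(145,181),(130,208),(161,203)]:
    U,V=100+u*.425,150+v*.425; print(world('top',U,V,d[int(V),int(U)]).round(3))
g=lambda f:np.float32(cv2.imread(f'pics/{f}.png',0))[165:270,108:142].copy()
print('tin',cv2.phaseCorrelate(g('top0'),g('top6')))
g=lambda f:np.float32(cv2.imread(f'pics/{f}.png',0))[115:180,220:330].copy()
print('bowl,jar',cv2.phaseCorrelate(g('top0'),g('top6')))
print(close_job())"
```

```text
[0.594 0.216 0.026]
[0.595 0.19  0.028]
[0.554 0.234 0.022]
[0.53  0.245 0.031]
[0.534 0.217 0.027]
tin ((0.028686875676445567, -0.05340008811949559), 0.9639075573825051)
bowl,jar ((0.011022186151848246, -0.008025895929151261), 0.9872978316413031)
the job is handed in; nothing more can be done
None
```

All five chestnuts are in the baking tin. I swept them one at a time along the board with nearly closed fingertips, never gripping one, and handed the job in at about 17 s.

**Final checks:**
- **Chestnuts:** The last top picture shows all five in the tin and none left on the board. Their tops measured 22–31 mm above the counter, below the tin's 42 mm rim.
- **Other objects:** The tin, bowl and jar shifted by less than 0.1 pixel between the first and last pictures. I judged the tub and spoon unmoved by eye only. The gripper partly hid the tub in the last picture.
- **Forces:** The readings at the end of each move stayed at about 2 N or less.

**One slip:** After the first push I gave a row the wrong sign. The fingertips went about 2 cm down, just inside the tin, instead of up. The force there read near zero, and the tin's later position shows it was not moved.

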